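Lock the stop collar on the shaft flat

ROBOT

A 6-joint arm with a two-finger parallel gripper is mounted at the origin on a cart in front of the work surface, level with it; the furniture and walls round the work are solid. World frame = base frame: x ahead of the robot, y to its left, z up, the work surface at z = 0. Lengths are in mm, angles in degrees, forces in N, time in s.
With the tool pointing down it reaches from about 300 to 850 mm from the base axis. Payload 4.2 kg.
Tool frame: the origin (TCP) lies at the very end of the fingers, on their centre line; the grasp point (between the pads) lies 19 mm behind it; z points along the fingers, y is the line along which they close (so a half turn about z gives the same grasp; the last joint's range is limited). The gripper opens to 91 mm and grips with 3 to 60 N. Pads are 32 mm wide; open, the fingers measure 118 mm over their backs; the gripper's body (76 mm by 178 mm) begins 60 mm behind the grasp point.
Start: joints at [-64.916, 18.312, 89.639, -0, 72.044, -1.146], TCP at [254.142, -515.805, 213.976] pointing down, gripper open.
Joint ranges: [-177.97, 177.97], [-48.28, 115.42], [12.27, 149.76], [-77.06, 257.06], [2.81, 150.46], [-146.56, 146.56]. Speed limits (degrees/s): [147.25, 147.25, 180, 180, 180, 180].

INTERFACE

Orientations are given as [roll, pitch, yaw] about the fixed x, y, z axes, in that order (R = Rz(yaw) Ry(pitch) Rx(roll)).
In Python, from workcell import env, eyes gives the robot as it stands.
- The arm moves only by the tool send_rows, never from a script. Its argument "targets" is text: rows parted by semicolons, each of 7 numbers parted by spaces: the shift along the tool's x, y, z in m, then the turn, a rotation vector about the tool's x, y, z in degrees, then the opening in per cent of the stroke, from 0 (shut) to 100 (fully open). A call has 1 to 12 rows; each row is the pose to reach, as a shift and turn from the pose commanded when the call began, along the tool's axes at that moment; what a row does not reach only later rows make up. A row lasts 1/12 s, in which the tool goes at most 41.7 mm and 7.16 degrees, less where a joint would pass 70% of its speed; a pose out of reach is approached as far as the arm can. A call with a gripper value outside its range is refused whole. The fingers move at their own pace and stop on an object; "grip_force" is the grip in N (left out, the last holds). Time passes only in rows, so rows that repeat a pose let the fingers close. It gives the time, the measured TCP pose, the force, the opening and the grip force at its end, in the units of the state.
- env.state(): the state, without advancing time (a new reading comes with each control period).
- eyes.grab_frame(name): name is "scene" or "side" or "wrist"; returns a dict with "image" (480x640x3 uint8, blue, green, red), "fovy" (degrees; the focal length in pixels is half the picture's height over the tangent of half this angle, whatever the lens; pixels are square), "cx", "cy" (the principal point, pixels), "eye" and "attitude" of the camera in the world. Camera axes: x right, y up, looking along -z (the intrinsics and any distortion apply to the point x, -y, -z); pixel columns grow to the right and rows downward; lengths in mm; the calibration is good to about 2 mm. The wrist camera is an equidistant fisheye: a pixel r from the principal point sees the ray r / f radians off the axis. A picture is of the moment at which its call begins. There is no depth.
- env.job_done(): hands the job in; it is judged then, once.
The state is a dict: "time_s": time; "qpos": joint angles; "qvel": joint speeds; "effort": joint torques, N m; "ee_pos": TCP position; "ee_rot": TCP orientation; "force": force on the tool from outside, world axes, zero at the start; "torque": the same for the moment, N m; "gripper_width": finger opening in mm; "gripper_force": force on a finger pad.
Only numpy, scipy, OpenCV 4.12 (cv2) and the standard library are available. Lean on these libraries where they do the work, as an engineer would, in place of code of your own. Each camera call takes 0.05 s, during which the arm holds its last target. There are 200 camera calls.

TASK

On the small bearing stand, turn the loose collar round its shaft until the thumb screw stands square over the flat filed along the shaft, then turn the thumb screw clockwise by its thumb piece until it bites and is firmly tight: about 0.3 N m more than it took to turn it free. Do not tighten it onto the round of the shaft, do not overtighten it, let go of it at the end and leave the small things beside the stand where they are.

Things in the scene. Friction and masses are not known exactly. Their poses are not given: they have to be found in the camera images.
- stand: Grey bearing stand fixed to the bench: base plate 150 x 70 x 10 mm, two bearing blocks 16 mm thick centred 52 mm either side of its middle, 70 mm high (bolt heads to 73). Origin under the middle of the base, z up; the shaft runs level along its x axis, 55 mm above the bench.
- shaft: Steel shaft, 22 mm diameter, held fast in the blocks (it does not turn), along x; dark 32 mm disc on its far end. Origin on its axis at the middle of the collar. z is the outward normal of the flat filed along the shaft; the flat looks up, leaning at most 0.15 rad to either side.
- collar: Dark steel ring, 38 mm diameter, 18 mm long, midway between the blocks, origin on the shaft axis. It turns about the shaft (x) but does not slide, and stays where it is left: 0.12 N m moves it (2 to 3 N sideways at the thumb piece). z points to the screw. At the start z leans 0.55 to 0.8 rad from the flat's normal, to the stand's +y side.
- set_screw: Steel thumb screw set radially in the collar. Origin on its axis, about 27 mm from the shaft axis; z points outward along the screw. Turned clockwise (seen from outside, looking along -z) it moves inward as a whole, 3.2 mm per rad. Its thread drags with about 0.24 N m at all times (at rest this drag may hold any torque up to that, either way). It holds by itself when let go.
- thumb_mid (a point): Middle of the screw's thumb piece, 17 mm outward from set_screw, 44 mm from the shaft axis; same axes. The thumb piece is a plate 26 mm wide along x, 8 mm thick along y, 30 mm tall along z, free on all sides, its lower edge about 10 mm clear of the collar's rim. At the start the plate lies within 0.1 rad of the shaft's direction.
- screw_tip (a point): Inner end of the screw, inside the collar. Over the flat it bites after 0.2 to 1.1 rad of turning: how deep the flat was filed (0.8 to 2.9 mm) cannot be seen under the collar, so feel for it. From then the torque rises by about 0.9 N m per rad: 0.3 N m above free turning is right, under 0.17 is too loose, over 0.4 overtight.
- loupe: Bystander: black eye loupe, 35 mm across, 31 mm high, standing on the bench on the stand's +y side; origin under its middle.
- movement: Bystander: watch movement in its round grey holder, 34 mm across, 12 mm high, on the bench on the stand's +y side; origin under its middle.
- oil_cup: Bystander: small white oil cup with a dipping stick, 28 mm across, 58 mm high, on the bench beyond the far end of the stand; origin under its middle.

How it is judged (in metres and radians):
On the way, in this order (a step that is already met when the one before it is completed fails the run):
1. the collar is turned so that the still loose screw faces the flat within 0.15 rad (angle between the z axis of set_screw and the z axis of shaft, either way round below 0.15 rad and contact force between set_screw and shaft below 8 N), for 0.2 s.
2. the screw is tight on the flat (angle between the z axis of set_screw and the z axis of shaft, either way round below 0.12 rad and contact force between set_screw and shaft above 36 N), for 0.2 s.
At the end, for the whole second after the job is handed in: The screw's axis is within 0.12 rad of the flat's normal, the screw presses on the flat with 36 to 88 N (torque raised by about 0.17 to 0.4 N m), and it is at rest and released (all of step 2 and contact force between set_screw and shaft below 88 N and angular speed of set_screw below 0.1 rad/s); the robot touches nothing.
It fails at once if the screw is tightened onto the round of the shaft or the edge of the flat (more than 10 N while more than 0.3 rad off the flat) (angle between the z axis of set_screw and the z axis of shaft, either way round above 0.3 rad and contact force between set_screw and shaft above 10 N).
It fails at once if the screw is overtightened: more than 100 N on the flat (torque raised by about 0.45 N m) (contact force between set_screw and shaft above 100 N).
It fails at once if the loupe is pushed more than 15 mm (distance of loupe from where it was at the start of the episode above 0.015 m).
It fails at once if the movement is pushed more than 15 mm (distance of movement from where it was at the start of the episode above 0.015 m).
It fails at once if the oil cup is pushed more than 15 mm (distance of oil_cup from where it was at the start of the episode above 0.015 m).
It also fails if it takes over 70 s, if anything falls off the work surface, if the arm or the gripper's body presses on something with over 40 N, if the wrist force passes 120 N, or if a joint passes its speed limit or range.

## Working session

There is one attempt and no reset: what is moved stays moved. The work goes in short steps, Python scripts to look and compute and a tool call to move; the robot and the scene stay as the last step left them, time stands still between calls to the robot, and variables do not carry over. Pictures are saved under pics/ and viewed, at most 10 in all, crops included, and the job is handed in when it is done.

Besides the shell and the picture viewer there is one more tool, called after ">>>" as name(argument=value, ...), one argument or row to a line, values as JSON. send_rows: Moves the arm, as the interface text tells. Its arguments: {"type":"object","properties":{"targets":{"type":"string"},"grip_force":{"type":"number"}},"required":["targets"]}

```bash
mkdir -p pics; ls
python3 - <<'E'
from workcell import env, eyes
import cv2,numpy as np
s=env.state();print(s)
for n in("scene","side"):
    f=eyes.grab_frame(n);cv2.imwrite(f"pics/{n}0.png",f["image"]);print(n,{k:v for k,v in f.items() if k!="image"})
E
```

```text
pics
{'time_s': 0.0, 'qpos': array([-6.49175619e+01,  1.83519367e+01,  8.97061676e+01,  1.31734597e-03,
        7.20440113e+01, -1.14700950e+00]), 'qvel': array([ 0.05937755, -0.04176774, -0.01691801,  0.04589753, -0.01543567,
        0.00991462]), 'effort': array([ 1.63307905e-03, -4.12451684e+01, -2.31975281e+01,  7.27242208e-02,
        4.55977803e-02, -1.52773623e-04]), 'ee_pos': array([ 253.91436512, -515.33695811,  213.118938  ]), 'ee_rot': array([-1.79897930e+02, -3.29632853e-03,  2.62290375e+01]), 'force': array([ 0.24882647,  0.05752124, -0.30184933]), 'torque': array([0.05180249, 0.01094077, 0.03475793]), 'gripper_force': 0.0, 'gripper_width': 90.89940203021466}
scene {'fovy': 42.72840971674092, 'cx': 313.0260215278364, 'cy': 243.91340784402857, 'eye': array([169.2458818 , 722.70540119, 699.38930554]), 'attitude': array([  47.00391094,    0.39603409, -141.52200088])}
side {'fovy': 57.61399205194431, 'cx': 312.3389764139968, 'cy': 243.42957662078135, 'eye': array([165.28301125, 130.06461973, 831.93692944]), 'attitude': array([ 28.74895169,  -0.23640313, -81.81905347])}
```

View pics/scene0.png

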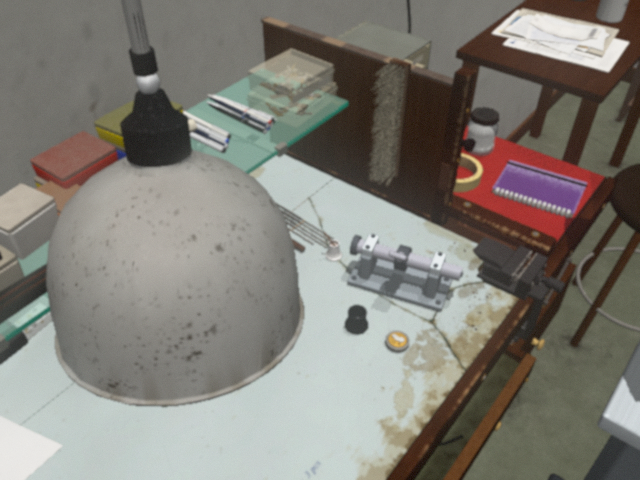

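View pics/side0.png

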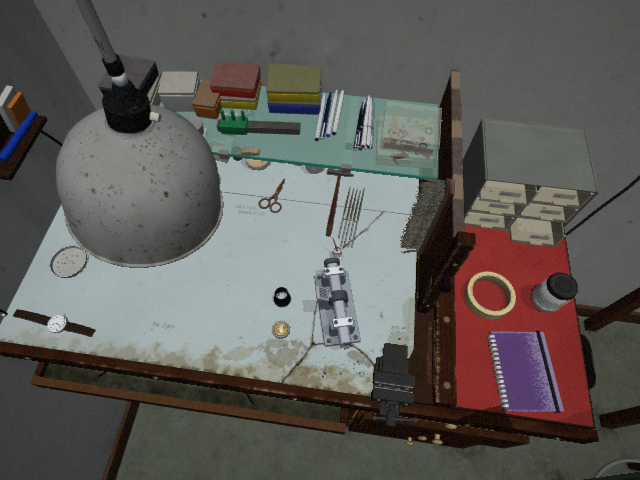

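View crops.

```bash
cat > h.py <<'E'
from workcell import env, eyes
import cv2,numpy as np
from scipy.spatial.transform import Rotation as R
def cam(f): return f["eye"],R.from_euler('xyz',f["attitude"],degrees=True).as_matrix(),240/np.tan(np.radians(f["fovy"]/2)),f["cx"],f["cy"]
def ray(f,u,v,fish=False):
    e,M,F,cx,cy=cam(f);a=np.array([(u-cx)/F,-(v-cy)/F,-1.])
    if fish:
        r=np.hypot(a[0],a[1])+1e-12;a=np.array([a[0]/r*np.sin(r),a[1]/r*np.sin(r),-np.cos(r)])
    return e,M@a
def onz(f,u,v,z,fish=False):
    e,d=ray(f,u,v,fish);return e+d*(z-e[2])/d[2]
def proj(f,p,fish=False):
    e,M,F,cx,cy=cam(f);a=M.T@(np.array(p)-e)
    if fish:
        r=np.hypot(a[0],a[1]);t=np.arctan2(r,-a[2]);return cx+F*t*a[0]/r,cy-F*t*a[1]/r
    return cx+F*a[0]/-a[2],cy-F*a[1]/-a[2]
def crop(im,u0,v0,u1,v1,s): return cv2.resize(im[v0:v1,u0:u1],None,fx=s,fy=s,interpolation=cv2.INTER_CUBIC)
E
python3 - <<'E'
from h import *
a=eyes.grab_frame("scene");b=eyes.grab_frame("side")
A=crop(a["image"],330,220,480,360,4);B=crop(b["image"],260,235,370,350,5)[:560]
c=np.zeros((575,600,3),np.uint8)
cv2.imwrite("pics/c1.png",A);cv2.imwrite("pics/c2.png",B)
for f,u,v in((a,405,258),(b,338,296)):print(onz(f,u,v,90),onz(f,u,v,55))
E
```

```text
[458.1725386  156.14101102  90.        ] [474.76691086 123.60064072  55.        ]
[467.3720882  123.23519119  90.        ] [481.62278428 122.91302095  55.        ]
```

View pics/c1.png

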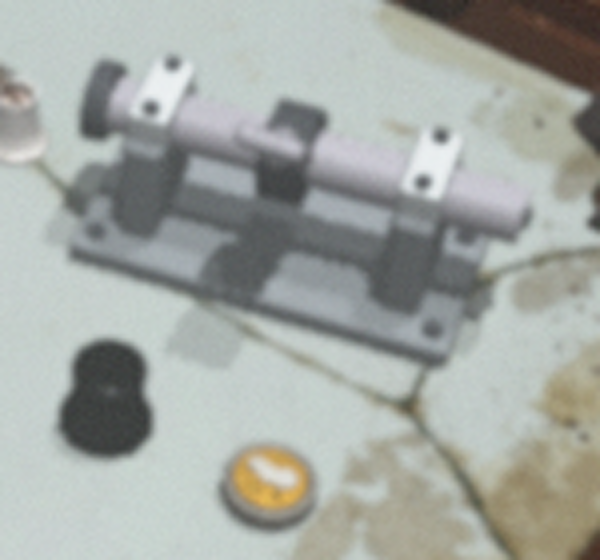

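View pics/c2.png

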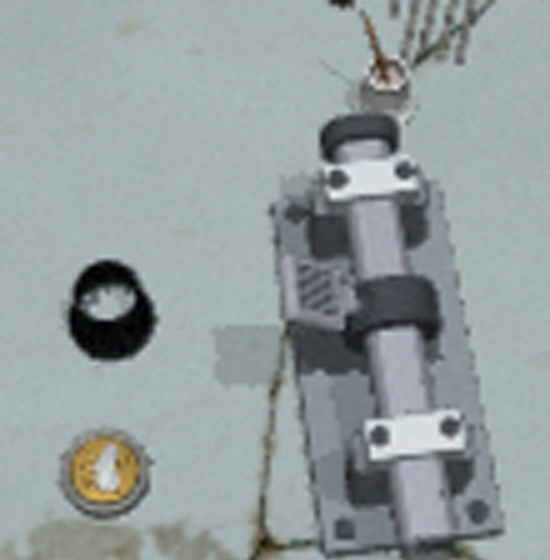

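The scene crop shows the stand with its bolts at crop pixels (172,63), (151,107), (441,136) and (424,181). The thumb plate is edge-on at (270,138). The side crop shows the bolts at (338,178), (404,170), (380,436) and (450,427), with the ribbed thumb plate at (315,290) leaning to +y. The loupe and movement are to the left.

Run:
```python
from h import *
a=eyes.grab_frame("scene");b=eyes.grab_frame("side")
def tri(p,q):
    A=[];B=[]
    for f,u in((a,p),(b,q)):
        e,d=ray(f,*u);d/=np.linalg.norm(d);P=np.eye(3)-np.outer(d,d);A.append(P);B.append(P@e)
    return np.linalg.lstsq(np.vstack(A),np.hstack(B),rcond=None)[0]
Pa=[(172,63),(151,107),(441,136),(424,181)];Pb=[(404,170),(338,178),(450,427),(380,436)]
X=[]
for p,q in zip(Pa,Pb):
    pa=(330+p[0]/4,220+p[1]/4);pb=(260+q[0]/5,235+q[1]/5)
    t=tri(pa,pb);X.append(t);print(t.round(1),onz(a,*pa,73).round(1),onz(b,*pb,73).round(1))
X=np.array(X);d=(X[0]+X[1]-X[2]-X[3])/2;print("mid",X.mean(0),"len",np.linalg.norm(d),"yaw",np.degrees(np.arctan2(d[1],d[0])))
# thumb tip edge in side crop, left edge mid
for n,p in(("loupe",(110,335)),("mov",(105,478))):print(n,onz(b,260+p[0]/5,235+p[1]/5,5))
print("thumb mid", tri((330+268/4,220+137/4),(260+318/5,235+290/5)))
```

```text
[533.1 124.1  67.6] [530.3 129.1  73. ] [530.3 124.1  73. ]
[525.9 148.9  67.3] [522.7 154.1  73. ] [523.2 148.8  73. ]
[432.3  95.9  67.6] [430.1 101.3  73. ] [430.5  96.2  73. ]
[425.2 120.8  68. ] [423.1 125.5  73. ] [423.5 120.9  73. ]
mid [479.13331377 122.43886125  67.62361066] len 104.6281974650055 yaw 15.592473900100895
loupe [472.91638479 232.52508167   5.        ]
mov [414.36017844 224.07561374   5.        ]
thumb mid [473.60609985 150.22495853  82.74367574]
```

Run:
```python
from h import *
a=eyes.grab_frame("scene");b=eyes.grab_frame("side")
def tri(p,q):
    A=[];B=[]
    for f,u in((a,p),(b,q)):
        e,d=ray(f,*u);d/=np.linalg.norm(d);P=np.eye(3)-np.outer(d,d);A.append(P);B.append(P@e)
    return np.linalg.lstsq(np.vstack(A),np.hstack(B),rcond=None)[0].round()
print("lamp top ball",tri((147,83),(118,60)),"collar top",tri((155,118),(125,97)),"rim bottom",tri((180,404),(150,264)),"rim R",tri((302,310),(222,200)))
print("post top",tri((466,75),(465,235)),"board far",tri((265,20),(455,75)))
s=env.state();T=R.from_euler('xyz',s["ee_rot"],degrees=True)
g=np.array([477,124,300]);print("tool-axes shift",T.inv().apply(g-s["ee_pos"]))
```

```text
lamp top ball [589. 437. 450.] collar top [576. 440. 412.] rim bottom [520. 506.  61.] rim R [529. 350. 167.]
post top [509. -49. 275.] board far [889. -46. 253.]
tool-axes shift [ 482.67043307 -475.37840304  -86.06764954]
```

>>> send_rows(
  targets="0 0 -0.1 0 0 -28 100;0 0 -0.137 0 0 -28 100;0 0 -0.137 0 0 -28 100;0 0 -0.137 0 0 -28 100;0.241 -0.238 -0.137 0 0 -84 100;0.241 -0.238 -0.137 0 0 -84 100;0.241 -0.238 -0.137 0 0 -84 100;0.241 -0.238 -0.137 0 0 -84 100;0.241 -0.238 -0.137 0 0 -84 100;0.241 -0.238 -0.137 0 0 -84 100;0.241 -0.238 -0.137 0 0 -84 100;0.241 -0.238 -0.137 0 0 -84 100",
)

```text
time_s: 1.4
ee_pos: [363.4, -198.9, 351.2]
ee_rot: [180.0, 0.0, 110.5]
force: [1.5, -0.7, -0.5]
gripper_width: 91.4
gripper_force: 0.0
```

>>> send_rows(
  targets="0.263 0.219 0 0 0 -85.1 30;0.263 0.219 0 0 0 -85.1 30;0.263 0.219 0 0 0 -85.1 30;0.263 0.219 0 0 0 -85.1 30;0.263 0.219 0 0 0 -85.1 30;0.263 0.219 0 0 0 -85.1 30;0.263 0.219 0 0 0 -85.1 30;0.263 0.219 0 0 0 -85.1 30;0.263 0.219 0.09 0 0 -85.1 30;0.263 0.219 0.09 0 0 -85.1 30;0.263 0.219 0.09 0 0 -85.1 30;0.263 0.219 0.09 0 0 -85.1 30",
)

```text
time_s: 2.4
ee_pos: [475.6, 121.8, 257.0]
ee_rot: [180.0, -0.5, -164.2]
force: [0.1, -0.6, 0.4]
gripper_width: 27.5
gripper_force: 0.0
```

Run:
```python
from h import *
f=eyes.grab_frame("wrist");cv2.imwrite("pics/w1.png",f["image"]);print({k:v for k,v in f.items() if k!="image"});s=env.state();print(s["ee_pos"],s["ee_rot"],s["qpos"],s["torque"],s["force"])
for z in(55,):
  for k in(-120,-44,0,44):
    u=np.radians(15.6);print(k,proj(f,[477+k*np.cos(u),124+k*np.sin(u),z],True))
```

```text
{'fovy': 65.70646984690485, 'cx': 327.580722680133, 'cy': 239.05516146245475, 'eye': array([400.99697276, 100.41684369, 428.08109394]), 'attitude': array([-1.57737320e+01, -7.48980868e-03,  1.05710775e+02])}
[476.82037622 121.74994179 258.91879937] [-179.99576953   -0.24849119 -164.10979834] [ 1.29960993e+01  9.36510734e+00  9.52544151e+01 -1.73131763e-02
  7.56284389e+01 -9.28897779e+01] [ 0.14079014 -0.12008587 -0.01283128] [0.56431792 0.42461651 0.12358496]
-120 (np.float64(329.9204669746909), np.float64(96.60278258088576))
-44 (np.float64(329.73255126253105), np.float64(172.0462377333032))
0 (np.float64(329.601896965682), np.float64(214.81405333830855))
44 (np.float64(329.46134293560124), np.float64(255.58936636803216))
```

View pics/w1.png

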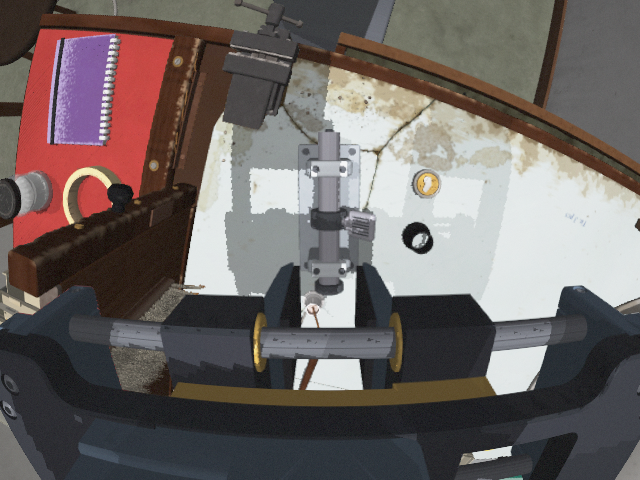

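The wrist view shows the shaft along column 329, the collar at (327,219), the thumb plate at (360,225) leaning right (+y), and the loupe and movement at (417,236) and (427,183). Next I'll push the plate upright with the closed fingers from the +y side.

>>> send_rows(
  targets="-0.002 0.04 0 0 0 0 0;-0.002 0.068 0 0 0 0 0;-0.002 0.068 0.04 0 0 0 0;-0.002 0.068 0.08 0 0 0 0;-0.002 0.068 0.12 0 0 0 0;-0.002 0.068 0.15 0 0 0 0;-0.002 0.068 0.17 0 0 0 0;-0.002 0.068 0.181 0 0 0 0;-0.002 0.068 0.181 0 0 0 0;-0.002 0.068 0.181 0 0 0 0",
)

```text
time_s: 3.28
ee_pos: [462.2, 187.8, 80.1]
ee_rot: [-180.0, 0.0, -164.8]
force: [0.2, -0.3, 1.1]
gripper_width: 0.6
gripper_force: 0.0
```

>>> send_rows(
  targets="0 -0.004 0 0 0 0 0;0 -0.008 0 0 0 0 0;0 -0.012 0 0 0 0 0;0 -0.016 0 0 0 0 0;0 -0.02 0 0 0 0 0;0 -0.024 0 0 0 0 0;0 -0.028 0 0 0 0 0;0 -0.032 0 0 0 0 0;0 -0.036 0 0 0 0 0;0 -0.04 0 0 0 0 0;0 -0.043 0 0 0 0 0;0 -0.043 0 0 0 0 0",
)

```text
time_s: 4.28
ee_pos: [473.3, 145.1, 79.8]
ee_rot: [-180.0, -0.0, -164.7]
force: [0.6, -0.7, 0.6]
gripper_width: 0.1
gripper_force: 0.0
```

Run:
```python
from h import *
f=eyes.grab_frame("wrist");s=env.state();print(s["ee_pos"],s["ee_rot"],s["torque"],s["force"],s["gripper_width"])
cv2.imwrite("pics/w2.png",crop(f["image"],230,40,390,190,4));print(f["eye"],f["attitude"])
```

```text
[473.01820966 145.20124082  79.52487656] [-1.79950186e+02 -7.29628718e-02 -1.64710979e+02] [ 0.14519994 -0.06643787 -0.00650204] [ 0.70505169  0.18493115 -0.32768198] 0.8995619740040708
[397.19378244 124.17363734 250.27951241] [-1.62204104e+01  5.94411992e-02  1.05247674e+02]
```

View pics/w2.png

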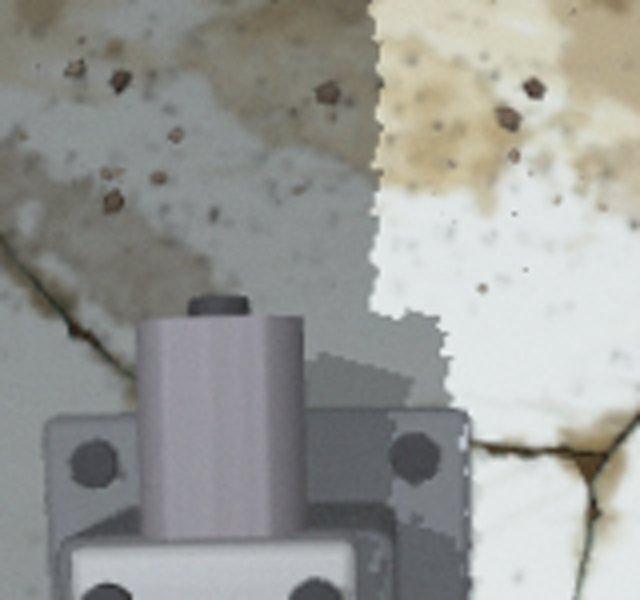

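The crop shows the near end of the shaft from above, spanning columns 137–303, with long shading bands on it (edges near 180, 240 and 265). I'll take an intensity profile and look at the plate.

Run:
```python
from h import *
im=np.mean([eyes.grab_frame("wrist")["image"].astype(float) for _ in range(4)],0)
f=eyes.grab_frame("wrist")
g=im.mean(2)
print([ (c,int(v)) for c,v in zip(range(260,310),g[130:165,260:310].mean(0))])
# project shaft axis
u=np.radians(15.6)
for k in(-80,-60):print(proj(f,[478+k*np.cos(u),124+k*np.sin(u),55],True))
cv2.imwrite("pics/w3.png",crop(im.astype(np.uint8),220,110,420,260,4))
```

```text
[(260, 117), (261, 116), (262, 114), (263, 111), (264, 112), (265, 118), (266, 124), (267, 128), (268, 133), (269, 140), (270, 149), (271, 152), (272, 152), (273, 151), (274, 151), (275, 152), (276, 152), (277, 152), (278, 152), (279, 153), (280, 154), (281, 153), (282, 150), (283, 148), (284, 148), (285, 149), (286, 149), (287, 150), (288, 150), (289, 150), (290, 148), (291, 147), (292, 148), (293, 149), (294, 148), (295, 139), (296, 127), (297, 118), (298, 114), (299, 110), (300, 106), (301, 101), (302, 96), (303, 90), (304, 87), (305, 92), (306, 102), (307, 103), (308, 103), (309, 102)]
(np.float64(284.3069296342209), np.float64(130.62284553056642))
(np.float64(285.0470057383177), np.float64(168.45437085639642))
```

View pics/w3.png

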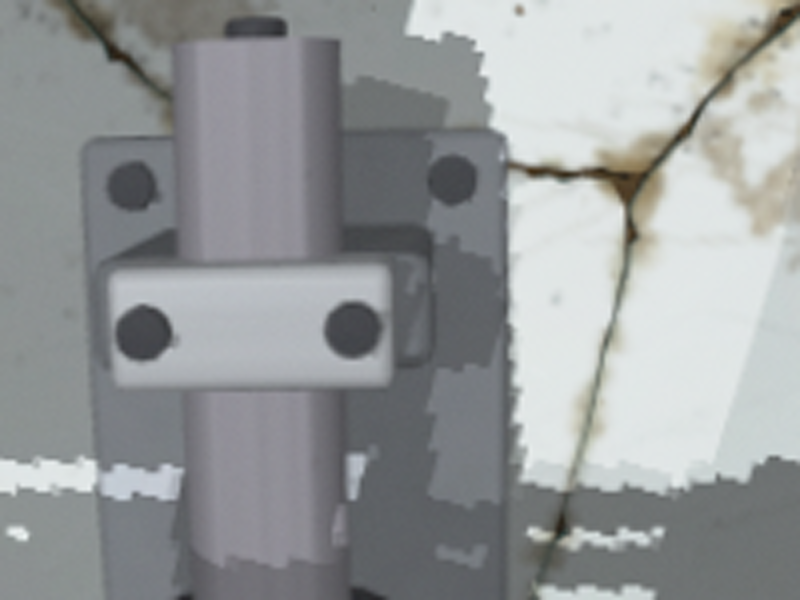

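The flat shows as a uniform band from column 270.5 to 295, on a shaft spanning 264.5 to 304.5. Allowing for the oblique view, its normal is close to vertical. I'll push the last few mm, rise, and look from straight above.

>>> send_rows(
  targets="0 -0.002 0 0 0 0 0;0 -0.004 0 0 0 0 0;0 -0.004 0 0 0 0 0;0 0.006 0 0 0 0 0;0 0.01 0 0 0 0 0;0 0.01 -0.04 0 0 0 20;0 0.01 -0.07 0 0 0 40;0 0 -0.08 0 0 0 40;0 -0.01 -0.08 0 0 0 40;0 -0.021 -0.08 0 0 0 40;0 -0.021 -0.08 0 0 0 40;0 -0.021 -0.08 0 0 0 40",
)

```text
time_s: 5.58
ee_pos: [477.8, 125.0, 158.2]
ee_rot: [180.0, -0.2, -164.8]
force: [-0.9, 0.9, 0.7]
gripper_width: 37.0
gripper_force: 0.0
```

Run:
```python
from h import *
F=[eyes.grab_frame("wrist") for _ in range(4)];f=F[-1]
im=np.mean([x["image"].astype(float) for x in F],0);g=im.mean(2)
s=env.state();print(s["ee_pos"],s["ee_rot"],s["torque"],s["force"],f["eye"],f["attitude"])
u=np.radians(15.6)
for k in(-80,-60,-30,0):print(k,proj(f,[478+k*np.cos(u),124+k*np.sin(u),55],True))
for r in((115,125),(122,135)):print(r,list(zip(range(300,356),g[r[0]:r[1],300:356].mean(0).astype(int).tolist())))
cv2.imwrite("pics/w4.png",crop(im.astype(np.uint8),240,90,420,240,4))
```

```text
[478.33402609 126.03362826 159.03420964] [ 1.79991704e+02 -1.04238953e-01 -1.64673846e+02] [ 0.13492312 -0.07756161 -0.01380767] [-0.96398447  0.37363481  0.33910013] [402.41466187 104.81361617 329.43757583] [-1.61170080e+01 -1.40314052e-03  1.05272938e+02]
-80 (np.float64(325.01962394870446), np.float64(131.76661131602805))
-60 (np.float64(325.19616313851134), np.float64(158.81520933446166))
-30 (np.float64(325.46930626168086), np.float64(198.82539375580998))
0 (np.float64(325.74598159850774), np.float64(237.38978512136916))
(115, 125) [(300, 116), (301, 113), (302, 111), (303, 109), (304, 113), (305, 115), (306, 116), (307, 117), (308, 118), (309, 119), (310, 119), (311, 120), (312, 118), (313, 117), (314, 118), (315, 119), (316, 126), (317, 133), (318, 135), (319, 122), (320, 113), (321, 115), (322, 119), (323, 121), (324, 122), (325, 122), (326, 125), (327, 126), (328, 129), (329, 134), (330, 154), (331, 164), (332, 167), (333, 167), (334, 161), (335, 152), (336, 157), (337, 169), (338, 190), (339, 221), (340, 231), (341, 232), (342, 233), (343, 232), (344, 232), (345, 232), (346, 232), (347, 232), (348, 232), (349, 232), (350, 231), (351, 229), (352, 229), (353, 230), (354, 231), (355, 231)]
(122, 135) [(300, 126), (301, 127), (302, 129), (303, 127), (304, 128), (305, 129), (306, 130), (307, 133), (308, 136), (309, 124), (310, 115), (311, 118), (312, 124), (313, 129), (314, 134), (315, 144), (316, 154), (317, 155), (318, 153), (319, 145), (320, 139), (321, 139), (322, 141), (323, 142), (324, 140), (325, 138), (326, 136), (327, 137), (328, 136), (329, 136), (330, 145), (331, 150), (332, 152), (333, 148), (334, 138), (335, 127), (336, 122), (337, 117), (338, 110), (339, 137), (340, 204), (341, 226), (342, 230), (343, 230), (344, 230), (345, 230), (346, 231), (347, 231), (348, 232), (349, 232), (350, 232), (351, 232), (352, 232), (353, 232), (354, 232), (355, 232)]
```

View pics/w4.png

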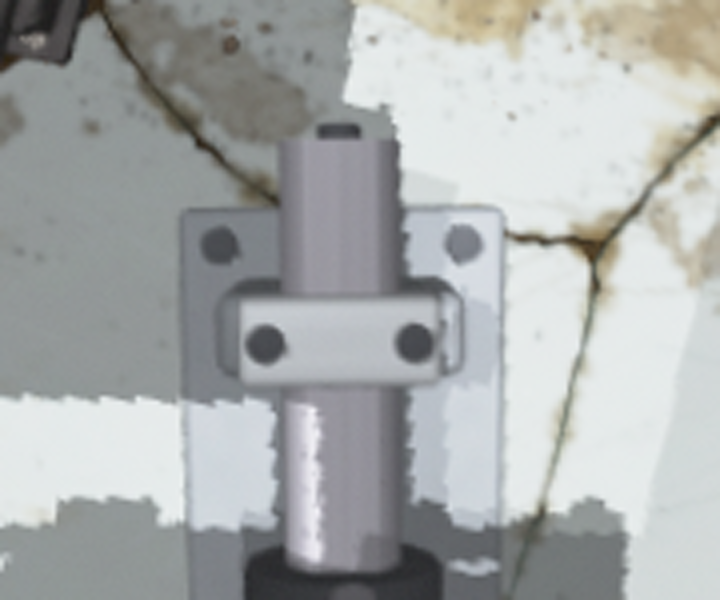

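The view is now straight down: shaft at crop columns 279–398, bolts at (265,343) and (415,343), collar at row 575. I'll profile a clean part of the shaft and view the plate.

Run:
```python
from h import *
F=[eyes.grab_frame("wrist") for _ in range(4)];f=F[-1]
im=np.mean([x["image"].astype(float) for x in F],0);g=im.mean(2)
s=env.state();print(s["ee_pos"],s["ee_rot"])
u=np.radians(15.6)
for r in((132,145),(148,161),(190,215)):print(r,g[r[0]:r[1],306:345].mean(0).astype(int).tolist())
for k in(-75,0):print(k,proj(f,[478+k*np.cos(u),124+k*np.sin(u),55],True))
print("plate top mid pred z=114:",proj(f,[478,124,114],True))
cv2.imwrite("pics/w5.png",crop(im.astype(np.uint8),260,200,400,320,5))
```

```text
[478.70195829 126.18595054 159.7445734 ] [-1.79997264e+02 -1.76511812e-02 -1.64652365e+02]
(132, 145) [101, 106, 107, 106, 111, 121, 129, 134, 140, 151, 158, 156, 157, 156, 157, 157, 158, 158, 154, 152, 152, 153, 154, 152, 150, 150, 152, 144, 127, 118, 112, 104, 94, 111, 153, 188, 202, 202, 202]
(148, 161) [119, 119, 119, 108, 111, 120, 127, 132, 138, 147, 158, 155, 155, 154, 155, 156, 157, 156, 153, 150, 151, 151, 152, 151, 149, 149, 150, 144, 128, 119, 113, 105, 95, 90, 99, 128, 156, 169, 169]
(190, 215) [210, 189, 154, 128, 118, 148, 167, 182, 195, 211, 225, 233, 226, 198, 169, 154, 152, 152, 151, 148, 149, 151, 151, 150, 148, 147, 148, 145, 131, 120, 113, 106, 96, 96, 100, 113, 144, 180, 191]
-75 (np.float64(324.9179840966182), np.float64(137.5732641430522))
0 (np.float64(325.54068463609883), np.float64(236.21654087973226))
plate top mid pred z=114: (np.float64(325.0218802725778), np.float64(262.1995634781846))
```

View pics/w5.png

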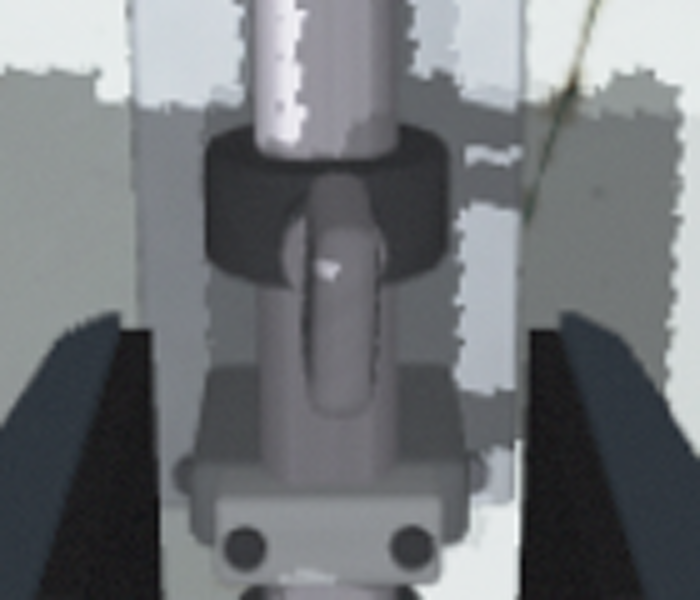

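Plate and screw are now upright: plate top at about column 328.6 against shaft centre 325.3, so roughly +0.03 rad. The flat band is centred on the shaft, roughly -0.02 rad. Now I'll descend and grip with the tool vertical.

>>> send_rows(
  targets="0.0018 -0.0022 0.02 0 0 0 40;0.0018 -0.0022 0.04 0 0 0 40;0.0018 -0.0022 0.06 0 0 0 40;0.0018 -0.0022 0.0737 0 0 0 40;0.0018 -0.0022 0.0737 0 0 0 40;0.0018 -0.0022 0.0737 0 0 0 20;0.0018 -0.0022 0.0737 0 0 0 5;0.0018 -0.0022 0.0737 0 0 0 0;0.0018 -0.0022 0.0737 0 0 0 0;0.0018 -0.0022 0.0737 0 0 0 0;0.0018 -0.0022 0.0737 0 0 0 0;0.0018 -0.0022 0.0737 0 0 0 0",
  grip_force=20,
)

```text
time_s: 6.98
ee_pos: [478.4, 123.9, 87.3]
ee_rot: [180.0, 0.1, -164.7]
force: [-0.3, 1.3, 6.2]
gripper_width: 8.1
gripper_force: 20.0
```

```bash
cat > st.py <<'E'
from h import *
F=[];
for i in range(4): s=env.state();F.append(np.hstack([s["ee_pos"],s["ee_rot"],s["force"],s["torque"]]));eyes.grab_frame("wrist")
m=np.mean(F,0);c=R.from_euler('z',-15.5,degrees=True).apply(m[:3]-[478,124,55])
print("t",s["time_s"],"stand",c.round(2),"rot",m[3:6].round(2),"F",m[6:9].round(2),"M",m[9:].round(3),"sd",np.std(F,0)[-1].round(4),s["gripper_width"],s["gripper_force"],"q6",s["qpos"][5])
E
python3 st.py
```

```text
t 7.1333 stand [ 0.38 -0.24 32.34] rot [ 1.7998e+02  1.4000e-01 -1.6467e+02] F [-0.17  1.25  6.  ] M [0.445 0.041 0.012] sd 0.0417 7.967266847133357 19.999819099903107 q6 -92.17881925881427
```

>>> send_rows(
  targets="0 0 0 0 0 0 0;0 0 0 0 0 0 0;0 0 0.0001 0 0 2 0;0 0 0.0002 0 0 4 0;0 0 0.0003 0 0 6 0;0 0 0.0005 0 0 8 0;0 0 0.0006 0 0 10 0;0 0 0.0006 0 0 10 0",
  grip_force=50,
)

```text
time_s: 7.85
ee_pos: [478.4, 124.1, 86.8]
ee_rot: [179.9, 0.1, -174.7]
force: [-0.6, 3.0, 6.2]
gripper_width: 7.6
gripper_force: 50.0
```

```bash
python3 st.py
```

```text
t 8.0 stand [4.200e-01 3.000e-02 3.178e+01] rot [ 1.7993e+02  1.4000e-01 -1.7472e+02] F [-0.73  2.78  6.48] M [ 0.577  0.074 -0.106] sd 0.0287 7.641991851419256 50.00139355659485 q6 -82.1580173297612
```

```bash
cat > st1.py <<'E'
from h import *
def rd():
    s=env.state();print("t",round(s["time_s"],2),"yaw",s["ee_rot"].round(2),"pos",s["ee_pos"].round(1),"F",s["force"].round(1),"M",s["torque"].round(3),"eff6",s["effort"][5].round(3),"v6",s["qvel"][5].round(2),"w",round(s["gripper_width"],2))
rd()
for _ in range(3): eyes.grab_frame("wrist");rd()
E
python3 st1.py
```

```text
t 8.05 yaw [ 1.7992e+02  1.4000e-01 -1.7471e+02] pos [478.4 124.2  86.8] F [-1.4  2.   6.5] M [ 0.553  0.069 -0.131] eff6 -0.123 v6 -0.05 w 7.74
t 8.1 yaw [ 1.7992e+02  1.3000e-01 -1.7472e+02] pos [478.4 124.1  86.8] F [-1.4  3.6  5.8] M [ 0.545  0.121 -0.139] eff6 -0.122 v6 -0.04 w 8.1
t 8.15 yaw [ 1.7992e+02  1.4000e-01 -1.7471e+02] pos [478.4 124.1  86.8] F [-1.   2.6  6.5] M [ 0.588  0.061 -0.081] eff6 -0.122 v6 -0.07 w 7.48
t 8.2 yaw [ 1.7992e+02  1.4000e-01 -1.7471e+02] pos [478.4 124.2  86.8] F [-1.3  2.8  6.6] M [ 0.565  0.103 -0.151] eff6 -0.122 v6 0.04 w 7.4
```

>>> send_rows(
  targets="0 0 0.0001 0 0 2 0;0 0 0.0002 0 0 4 0;0 0 0.0003 0 0 6 0;0 0 0.0004 0 0 8 0",
)

```text
time_s: 8.53
ee_pos: [478.4, 124.3, 86.3]
ee_rot: [179.9, 0.1, 177.2]
force: [-1.2, 4.1, 6.7]
gripper_width: 7.6
gripper_force: 50.0
```

```bash
python3 st1.py
```

```text
t 8.53 yaw [1.7990e+02 1.3000e-01 1.7725e+02] pos [478.4 124.3  86.3] F [-1.2  4.1  6.7] M [0.77  0.096 0.155] eff6 -0.148 v6 23.73 w 7.57
t 8.58 yaw [1.7990e+02 1.3000e-01 1.7717e+02] pos [478.4 124.3  86.3] F [-1.6  3.6  6.4] M [0.703 0.034 0.038] eff6 0.214 v6 -3.91 w 7.82
t 8.63 yaw [1.7989e+02 1.3000e-01 1.7727e+02] pos [478.4 124.3  86.3] F [-1.1  3.8  5.3] M [ 0.733  0.059 -0.149] eff6 0.032 v6 -0.83 w 7.71
t 8.68 yaw [1.7989e+02 1.2000e-01 1.7728e+02] pos [478.4 124.3  86.3] F [-1.6  2.4  5.7] M [ 0.696 -0.02  -0.158] eff6 -0.108 v6 -0.01 w 8.04
```

>>> send_rows(
  targets="0 0 0.0001 0 0 1.25 0;0 0 0.00014 0 0 2.5 0;0 0 0.0002 0 0 3.75 0;0 0 0.0003 0 0 5 0",
)

```text
time_s: 9.02
ee_pos: [478.5, 124.4, 86.1]
ee_rot: [179.9, 0.1, 172.3]
force: [-1.3, 4.2, 7.1]
gripper_width: 7.6
gripper_force: 50.0
```

```bash
python3 st1.py|head -3
```

```text
t 9.02 yaw [1.7987e+02 1.2000e-01 1.7228e+02] pos [478.5 124.4  86.1] F [-1.3  4.2  7.1] M [0.905 0.105 0.213] eff6 -0.02 v6 14.81 w 7.64
t 9.07 yaw [1.7987e+02 1.2000e-01 1.7223e+02] pos [478.4 124.4  86.1] F [-0.5  3.   5.4] M [0.79  0.102 0.067] eff6 0.206 v6 -2.49 w 7.82
t 9.12 yaw [1.7987e+02 1.1000e-01 1.7229e+02] pos [478.4 124.4  86. ] F [-0.4  3.2  6. ] M [0.838 0.054 0.067] eff6 0.093 v6 -0.55 w 7.82
```

>>> send_rows(
  targets="0 0 0.0001 0 0 1.25 0;0 0 0.00014 0 0 2.5 0;0 0 0.0002 0 0 3.75 0;0 0 0.0003 0 0 5 0",
)

```text
time_s: 9.5
ee_pos: [478.5, 124.6, 85.8]
ee_rot: [179.8, 0.1, 167.3]
force: [-1.1, 3.9, 6.7]
gripper_width: 7.7
gripper_force: 50.0
```

```bash
python3 st1.py|head -3
```

```text
t 9.5 yaw [1.7985e+02 1.1000e-01 1.6727e+02] pos [478.5 124.6  85.8] F [-1.1  3.9  6.7] M [0.892 0.127 0.176] eff6 -0.02 v6 14.93 w 7.7
t 9.55 yaw [1.7985e+02 1.1000e-01 1.6722e+02] pos [478.5 124.6  85.8] F [-0.8  3.9  5.3] M [0.866 0.055 0.092] eff6 0.207 v6 -2.43 w 7.56
t 9.6 yaw [1.7984e+02 1.1000e-01 1.6729e+02] pos [478.5 124.6  85.8] F [-0.9  3.2  7.1] M [0.836 0.112 0.019] eff6 0.094 v6 -0.57 w 7.58
```

>>> send_rows(
  targets="0 0 0.0001 0 0 1.25 0;0 0 0.00014 0 0 2.5 0;0 0 0.0002 0 0 3.75 0;0 0 0.0003 0 0 5 0",
)

```text
time_s: 9.98
ee_pos: [478.5, 124.7, 85.5]
ee_rot: [179.8, 0.1, 162.3]
force: [-0.8, 4.4, 6.0]
gripper_width: 8.2
gripper_force: 50.0
```

```bash
python3 st1.py|head -3
```

```text
t 9.98 yaw [1.7983e+02 1.0000e-01 1.6227e+02] pos [478.5 124.7  85.5] F [-0.8  4.4  6. ] M [0.982 0.054 0.236] eff6 -0.019 v6 14.86 w 8.25
t 10.03 yaw [1.7982e+02 1.0000e-01 1.6222e+02] pos [478.5 124.7  85.5] F [-0.8  5.1  6.6] M [1.012 0.094 0.106] eff6 0.207 v6 -2.43 w 7.67
t 10.08 yaw [1.7982e+02 9.0000e-02 1.6228e+02] pos [478.5 124.7  85.5] F [-0.7  4.1  6.2] M [0.937 0.138 0.018] eff6 0.094 v6 -0.66 w 8.05
```

>>> send_rows(
  targets="0 0 0.0001 0 0 1.25 0;0 0 0.00014 0 0 2.5 0;0 0 0.0002 0 0 3.75 0;0 0 0.0003 0 0 5 0",
)

```text
time_s: 10.47
ee_pos: [478.6, 124.8, 85.2]
ee_rot: [179.8, 0.1, 157.3]
force: [-1.0, 5.5, 7.1]
gripper_width: 7.4
gripper_force: 50.0
```

```bash
python3 st1.py|head -3
```

```text
t 10.47 yaw [1.7980e+02 8.0000e-02 1.5726e+02] pos [478.6 124.8  85.2] F [-1.   5.5  7.1] M [1.043 0.151 0.232] eff6 -0.019 v6 14.9 w 7.44
t 10.52 yaw [1.7980e+02 8.0000e-02 1.5721e+02] pos [478.6 124.8  85.2] F [-1.4  4.7  5.9] M [1.041 0.093 0.087] eff6 0.208 v6 -2.45 w 7.76
t 10.57 yaw [1.7980e+02 8.0000e-02 1.5728e+02] pos [478.6 124.8  85.2] F [-1.8  3.9  5.7] M [1.01  0.036 0.024] eff6 0.095 v6 -0.53 w 7.73
```

>>> send_rows(
  targets="-0.0003 -0.0003 0 0 0 0 0;-0.0005 -0.0006 0 0 0 0 0;-0.0005 -0.0006 0.0001 0 0 1.25 0;-0.0005 -0.0006 0.00014 0 0 2.5 0;-0.0005 -0.0006 0.0002 0 0 3.75 0;-0.0005 -0.0006 0.0003 0 0 5 0",
)

```text
time_s: 11.12
ee_pos: [478.7, 124.8, 85.0]
ee_rot: [179.7, 0.0, 152.2]
force: [-0.2, 8.0, 6.8]
gripper_width: 7.7
gripper_force: 50.0
```

```bash
python3 st1.py|head -3
```

```text
t 11.12 yaw [1.7973e+02 2.0000e-02 1.5222e+02] pos [478.7 124.8  85. ] F [-0.2  8.   6.8] M [1.581 0.27  0.227] eff6 -0.014 v6 14.93 w 7.7
t 11.17 yaw [1.7973e+02 1.0000e-02 1.5217e+02] pos [478.7 124.8  84.9] F [-1.   8.3  6.4] M [1.588 0.215 0.122] eff6 0.213 v6 -2.53 w 7.84
t 11.22 yaw [1.7972e+02 1.0000e-02 1.5224e+02] pos [478.7 124.8  85. ] F [-1.5  7.7  6.4] M [ 1.632  0.255 -0.091] eff6 0.099 v6 -0.56 w 7.91
```

>>> send_rows(
  targets="0 0 0.0001 0 0 1.25 0;0 0 0.00014 0 0 2.5 0;0 0 0.0002 0 0 3.75 0;0 0 0.0003 0 0 5 0",
)

```text
time_s: 11.6
ee_pos: [478.8, 124.9, 84.7]
ee_rot: [179.7, -0.0, 147.2]
force: [-1.4, 8.6, 7.3]
gripper_width: 7.9
gripper_force: 50.0
```

```bash
python3 st1.py|head -3
```

```text
t 11.6 yaw [ 1.7971e+02 -1.0000e-02  1.4722e+02] pos [478.8 124.9  84.7] F [-1.4  8.6  7.3] M [1.635 0.292 0.244] eff6 0.019 v6 14.74 w 7.95
t 11.65 yaw [ 1.7971e+02 -1.0000e-02  1.4717e+02] pos [478.8 124.9  84.7] F [-0.5  8.4  5.9] M [1.646 0.299 0.125] eff6 0.245 v6 -2.46 w 7.69
t 11.7 yaw [ 1.7971e+02 -1.0000e-02  1.4724e+02] pos [478.8 124.9  84.7] F [-1.3  7.3  5.9] M [1.614 0.283 0.022] eff6 0.13 v6 -0.67 w 7.98
```

>>> send_rows(
  targets="0.0003 0.0003 0 0 0 0 0;0.0007 0.0006 0 0 0 0 0;0.0007 0.0006 0.0001 0 0 1.25 0;0.0007 0.0006 0.00014 0 0 2.5 0;0.0007 0.0006 0.0002 0 0 3.75 0;0.0007 0.0006 0.0003 0 0 5 0",
)

```text
time_s: 12.25
ee_pos: [478.9, 125.1, 84.6]
ee_rot: [179.7, 0.0, 142.3]
force: [-1.1, 5.7, 7.5]
gripper_width: 7.8
gripper_force: 50.0
```

```bash
python3 st1.py|head -3
```

```text
t 12.25 yaw [1.7975e+02 5.0000e-02 1.4227e+02] pos [478.9 125.1  84.6] F [-1.1  5.7  7.5] M [1.214 0.197 0.222] eff6 0.071 v6 14.9 w 7.82
t 12.3 yaw [1.7975e+02 5.0000e-02 1.4222e+02] pos [478.9 125.1  84.6] F [-0.2  4.9  7.8] M [1.078 0.186 0.174] eff6 0.294 v6 -2.53 w 7.68
t 12.35 yaw [1.7975e+02 5.0000e-02 1.4229e+02] pos [478.9 125.1  84.6] F [-0.3  5.5  6.9] M [1.137 0.117 0.113] eff6 0.18 v6 -0.43 w 7.53
```

>>> send_rows(
  targets="0 0 0.0001 0 0 1.25 0;0 0 0.00014 0 0 2.5 0;0 0 0.0002 0 0 3.75 0;0 0 0.0003 0 0 5 0",
)

```text
time_s: 12.73
ee_pos: [479.0, 125.2, 84.4]
ee_rot: [179.7, 0.0, 137.3]
force: [-0.4, 5.9, 9.1]
gripper_width: 7.7
gripper_force: 50.0
```

```bash
python3 st1.py|head -3
```

```text
t 12.73 yaw [1.7973e+02 3.0000e-02 1.3728e+02] pos [479.  125.2  84.4] F [-0.4  5.9  9.1] M [1.26  0.277 0.378] eff6 0.137 v6 14.88 w 7.74
t 12.78 yaw [1.7973e+02 3.0000e-02 1.3723e+02] pos [479.  125.2  84.4] F [-0.1  6.1  8.2] M [1.239 0.208 0.277] eff6 0.347 v6 -2.4 w 7.47
t 12.83 yaw [1.7972e+02 3.0000e-02 1.3730e+02] pos [479.  125.2  84.4] F [-1.4  5.7  7.8] M [1.146 0.265 0.176] eff6 0.235 v6 -0.64 w 7.74
```

>>> send_rows(
  targets="0 0 0.0001 0 0 1.25 0;0 0 0.00014 0 0 2.5 0;0 0 0.0002 0 0 3.75 0;0 0 0.0003 0 0 5 0",
)

```text
time_s: 13.22
ee_pos: [479.1, 125.3, 84.3]
ee_rot: [179.7, 0.0, 132.3]
force: [-0.4, 5.8, 9.6]
gripper_width: 7.5
gripper_force: 50.0
```

```bash
python3 st1.py
```

```text
t 13.22 yaw [1.7971e+02 1.0000e-02 1.3229e+02] pos [479.1 125.3  84.3] F [-0.4  5.8  9.6] M [1.256 0.305 0.393] eff6 0.199 v6 14.82 w 7.51
t 13.27 yaw [1.7970e+02 1.0000e-02 1.3224e+02] pos [479.1 125.3  84.3] F [-1.4  6.2  9.1] M [1.177 0.317 0.238] eff6 0.412 v6 -2.45 w 7.64
t 13.32 yaw [1.7971e+02 1.0000e-02 1.3231e+02] pos [479.1 125.3  84.3] F [-0.6  6.   9.7] M [1.198 0.356 0.232] eff6 0.301 v6 -0.58 w 7.83
t 13.37 yaw [1.7970e+02 1.0000e-02 1.3232e+02] pos [479.1 125.3  84.3] F [0.5 6.4 8.8] M [1.201 0.277 0.209] eff6 0.214 v6 -0.07 w 7.46
```

>>> send_rows(
  targets="0 0 0.0001 0 0 1.25 0;0 0 0.00014 0 0 2.5 0;0 0 0.0002 0 0 3.75 0;0 0 0.0003 0 0 5 0",
)

```text
time_s: 13.7
ee_pos: [479.2, 125.4, 84.2]
ee_rot: [179.7, -0.0, 127.3]
force: [-0.8, 6.8, 10.7]
gripper_width: 8.1
gripper_force: 50.0
```

```bash
python3 st1.py
```

```text
t 13.7 yaw [ 1.7969e+02 -1.0000e-02  1.2731e+02] pos [479.2 125.4  84.2] F [-0.8  6.8 10.7] M [1.231 0.37  0.457] eff6 0.265 v6 14.78 w 8.11
t 13.75 yaw [ 1.7968e+02 -1.0000e-02  1.2726e+02] pos [479.2 125.4  84.2] F [-1.4  6.4  9.9] M [1.213 0.329 0.414] eff6 0.476 v6 -2.34 w 7.64
t 13.8 yaw [ 1.7969e+02 -1.0000e-02  1.2732e+02] pos [479.2 125.4  84.2] F [-1.3  5.9 10. ] M [1.206 0.381 0.341] eff6 0.369 v6 -0.52 w 7.74
t 13.85 yaw [ 1.7968e+02 -1.0000e-02  1.2733e+02] pos [479.2 125.4  84.2] F [-0.7  6.   9.9] M [1.175 0.351 0.275] eff6 0.281 v6 0.02 w 7.62
```

>>> send_rows(
  targets="0 0 0 0 0 0 15;0 0 0 0 0 0 35;0 0 0 0 0 0 35;0 0 0 0 0 0 35;0 0 -0.02 0 0 0 35;0 0 -0.04 0 0 0 35;0 0 -0.06 0 0 0 35;0 0 -0.08 0 0 0 35;0 0 -0.1 0 0 0 35;0 0 -0.1 0 0 0 35;0 0 -0.1 0 0 0 35",
)

```text
time_s: 14.77
ee_pos: [478.0, 123.4, 182.6]
ee_rot: [179.9, 0.1, 127.3]
force: [-0.1, -0.2, -0.7]
gripper_width: 32.0
gripper_force: 0.0
```

Run:
```python
from h import *
f=eyes.grab_frame("wrist");g=eyes.grab_frame("side");s=env.state();print(s["ee_pos"],s["force"],s["time_s"])
a=cv2.resize(f["image"][120:400,180:460],(400,400));b=crop(g["image"],270,240,370,340,4)
cv2.imwrite("pics/end.png",np.hstack([a,b]))
```

```text
[476.7523574  123.22308264 180.95283481] [ 0.15644248 -0.05014682 -1.17110804] 14.8667
```

View pics/end.png

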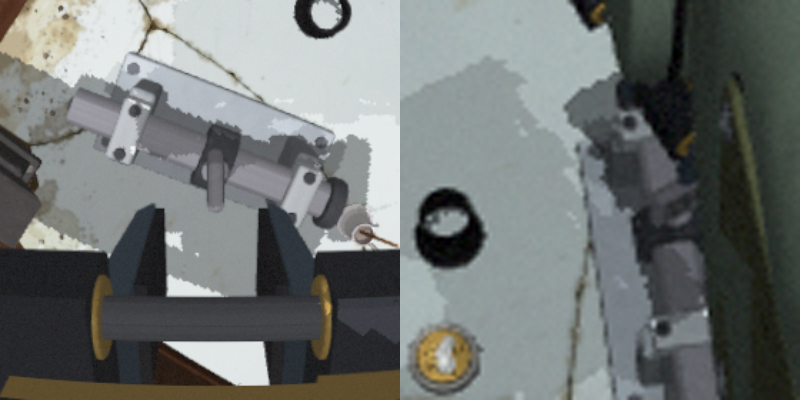

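The last view shows the plate upright at (215,180), turned across the shaft. The gripper is clear, and the loupe and movement have not moved.

```bash
python3 -c "
from workcell import env
print(env.job_done())"
```

```text
the job is handed in; nothing more can be done
None
```

The job is handed in; no verdict came back. The screw stands over the flat within roughly 0.05 rad and is tightened about 0.28 N m above free turning. The gripper has let go and is clear, and the loupe and movement look undisturbed.

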